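# Fit the nail-desk lamp into its leaning socket and switch it on

### The job

The small nail-desk lamp is parked upright in a wooden storage block. Lift it out, turn it until its D-shaped stem matches the D-shaped hole of the leaning socket on the lamp base, and push it fully home so that its collar rests on the socket's rim; then press the switch on the base fully down and let it spring back. Leave the polish bottle, the glass dish and the buffer block where they are.

Things in the scene. Friction and masses are not known exactly. Their poses are not given: they have to be found in the camera images.
- lamp: Small white lamp, aluminium stem, 0.1 to 0.2 kg, loose, parked upright with its collar on the block. Origin: on the stem axis at the underside of the collar (36 mm across, z 0 to 6 mm); z runs up the stem to the head, neck 14 mm thick up to z = 28 mm. Below the collar is the stem. The stem's flat and the head's hood are on the -x side.
- lamp_tip (a point): Lower end of the lamp's stem, on its axis, 44 mm below the collar (z = -44 mm). The stem is D-shaped: 20 mm wide along the lamp's y, straight sides, round (radius 10 mm) on the lamp's +x side, flat on its -x side 8 mm from the axis; its last 6 mm taper by 3 mm a side.
- lamp_head (a point): Centre of the lamp's head (lamp z = 49 mm, on the axis): a white box 44 mm (x) by 26 mm (y) by 42 mm (z 28 to 70 mm), to be gripped across its 26 mm. A hood, 24 mm wide, z 51 to 67 mm, sticks out of it to x = -49 mm, on the side of the stem's flat.
- block: Wooden storage block, fixed, 75 x 75 mm and 55 mm high, with a plain round hole 30 mm wide and 50 mm deep from the top, in which the lamp's stem stands loosely at any turn. Origin: centre of its underside; z up.
- lamp_base: White lamp base, fixed: a plate 130 mm (x) by 170 mm (y) and 18 mm thick. Origin: centre of its underside; z up. It carries the socket on its +y half and the switch on its -y half, 88 mm apart.
- socket: Aluminium round socket, 52 mm across, 48 mm long, fixed on the base, leaning 30 degrees from vertical to the base's -x side. Origin: centre of the mouth, 72 mm above the table; z out of the hole. D-shaped hole, 1.6 mm wider than the stem all round, flat on the -x side (9.6 mm from the axis), round on +x, 44 mm deep or more. Home: the lamp's origin and axes coincide with the socket's.
- switch (a joint): Travel of the push switch in m: 0 up, 0.006 fully down; springs back; fully down takes 4 N.
- switch_top (a point): Centre of the top of the round push switch, 28 mm across, in a black housing on the lamp base; pressed straight down.
- dish: Clear glass bowl, 72 mm across and 36 mm high, loose; origin: centre of its underside. To be left alone.
- polish: Small amber bottle with a black cap, 32 mm across and 72 mm high, loose; origin: centre of its underside. To be left alone.
- buffer: White nail buffer block, 95 x 26 x 26 mm, loose; origin: centre of its underside. To be left alone.
Things that resemble listed ones, but are neither listed nor needed, are in the scene too. Several things look just like the block: the one meant starts farthest to the robot's right. Of the things that look like the lamp, the larger one is meant.

How it is judged:
By the outcome, as a careful person would: the job done as asked, in the order asked, and still so for the second after the job is handed in, with the robot touching nothing.
It also fails if it takes over 58 s, if anything falls off the work surface, if the arm or the gripper's body presses on something with over 40 N, if the wrist force passes 120 N, or if a joint passes its speed limit or range.

### The arm

A 6-joint arm with a two-finger parallel gripper is mounted at the origin on the work surface. World frame = base frame: x ahead of the robot, y to its left, z up, the work surface at z = 0. Lengths are in mm, angles in rad, forces in N, time in s.
With the tool pointing down it reaches from about 400 to 925 mm from the base axis. Payload 12.5 kg.
Tool frame: the origin (TCP) lies midway between the tips of the shut fingers; the grasp point (between the pads) lies 19 mm behind it; z points along the fingers, y is the line along which they close (so a half turn about z gives the same grasp; the last joint's range is limited). The gripper opens to 95 mm and grips with 3 to 60 N. Pads are 20 mm wide; open, the fingers measure 119 mm over their backs; the gripper's body (75 mm by 180 mm) begins 59 mm behind the grasp point.
Start: joints at [-1.257, 0.491, 1.559, -0, 1.092, -0.106], TCP at [254.76, -570.74, 214.661] pointing down, gripper open.
Joint ranges: [-3.1, 3.1], [-0.84, 2.19], [0.05, 2.79], [-1.13, 4.28], [0.06, 2.93], [-2.69, 2.69]. Speed limits (rad/s): [2.22, 2.22, 2.79, 3.14, 3.14, 3.14].

### API

Orientations are given as [roll, pitch, yaw] about the fixed x, y, z axes, in that order (R = Rz(yaw) Ry(pitch) Rx(roll)).
In Python, from cell import state, read_camera, job_done gives the robot as it stands.
- The arm moves only by the tool carry_out, never from a script. Its argument "moves" is a list of rows, each an object with "slide": the shift along the tool's x, y, z as a fraction of full scale, a list of three; "spin": the turn about the tool's z as a fraction of full scale. A call has 1 to 12 rows; each row shifts and turns the commanded pose from where the row before left it, along the tool's axes as they then stand; what a row does not reach is not made up. Full scale, the value 1, is 0.4 m for a shift and 30 degrees for a turn. A row lasts 1/12 s, in which the tool goes at most 41.7 mm and 7.16 degrees, less where a joint would pass 70% of its speed; a pose out of reach is approached as far as the arm can. A call with a number of a shift or a turn outside -1 to 1 is refused whole. A call with a gripper value outside its range is refused whole. "hand" is the closure, from 0 (fully open) to 1 (shut), set as the call begins (left out, the last holds). The fingers move at their own pace and stop on an object; the grip force is fixed at half the most. Time passes only in rows, so rows that do not move let the fingers close. It gives the time, the measured TCP pose, the force, the opening and the grip force at its end, in the units of the state.
- state(): the state, without advancing time (a new reading comes with each control period).
- read_camera(name): name is "scene" or "top" or "wrist"; returns a dict with "color" (400x640x3 uint8, red, green, blue), "K" (3x3 intrinsics, pixels), "R" (3x3) and "t" (3): a world point X has camera coordinates R X + t. Camera axes: x right, y down, z forward; pixel columns grow to the right and rows downward; lengths in mm; the calibration is good to about 2 mm. The wrist camera is an equidistant fisheye: a pixel r from the principal point sees the ray r / f radians off the axis. A picture is of the moment at which its call begins. There is no depth.
- job_done(): hands the job in; it is judged then, once.
The state is a dict: "t": time; "joints": joint angles; "qvel": joint speeds; "tau": joint torques, N m; "eef_pos": TCP position; "tcp_rot": TCP orientation; "ft_force": force on the tool from outside, world axes, zero at the start; "moment": the same for the moment, N m; "opening": opening from 0.0 (shut) to 1.0 (fully open); "grip_force": force on a finger pad.
Only numpy, scipy, OpenCV 4.12 (cv2) and the standard library are available. Lean on these libraries where they do the work, as an engineer would, in place of code of your own. Each camera call takes 0.05 s, during which the arm holds its last target. There are 200 camera calls.

## Working session

There is one attempt and no reset: what is moved stays moved. The work goes in short steps, Python scripts to look and compute and a tool call to move; the robot and the scene stay as the last step left them, time stands still between calls to the robot, and variables do not carry over. Pictures are saved under pics/ and viewed, at most 10 in all, crops included, and the job is handed in when it is done.

Besides the shell and the picture viewer there is one more tool, called after "Request:" by a JSON object that holds its "api" and its "payload", one argument or row to a line. carry_out: Moves the arm, as the interface text tells. Shift numbers are shares of 0.4 m and turn numbers shares of 30 degrees, none past 1 either way. Its arguments: {"type":"object","properties":{"moves":{"type":"array"},"hand":{"type":"number"}},"required":["moves"]}

```bash
mkdir -p pics; ls; python3 - <<'E'
from cell import *
import cv2,numpy as np
s=state();print({k:np.round(s[k],3).tolist() for k in s})
for n in("scene","top","wrist"):
    c=read_camera(n);cv2.imwrite(f"pics/{n}0.png",c["color"][:,:,::-1]);print(n,np.round(c["K"],1).tolist(),np.round(c["R"],4).tolist(),np.round(c["t"],1).tolist())
a=[cv2.imread(f"pics/{n}0.png") for n in("scene","top")]
E
```

```text
pics
{'t': 0.0, 'joints': [-1.257, 0.492, 1.559, -0.0, 1.092, -0.106], 'qvel': [-0.001, -0.0, 0.002, 0.002, -0.0, -0.001], 'tau': [0.001, -61.265, -25.818, 0.069, 0.048, -0.0], 'eef_pos': [254.695, -570.492, 214.075], 'tcp_rot': [-3.141, -0.0, 0.42], 'ft_force': [-0.89, -0.393, 0.203], 'moment': [-0.025, -0.014, 0.005], 'grip_force': 0.0, 'opening': 0.999}
scene [[451.8, 0.0, 321.3], [0.0, 451.8, 199.2], [0.0, 0.0, 1.0]] [[-0.6001, 0.7996, -0.0209], [0.4731, 0.3338, -0.8153], [-0.645, -0.4992, -0.5786]] [355.1, -196.7, 1483.3]
top [[392.3, 0.0, 307.0], [0.0, 392.3, 193.4], [0.0, 0.0, 1.0]] [[0.0216, -0.9998, -0.0015], [-0.9967, -0.0214, -0.0788], [0.0788, 0.0032, -0.9969]] [-19.1, 577.0, 971.6]
wrist [[309.7, 0.0, 323.8], [0.0, 309.7, 198.9], [0.0, 0.0, 1.0]] [[0.4085, -0.9128, -0.0], [-0.872, -0.3903, 0.2953], [-0.2696, -0.1206, -0.9554]] [-625.1, -32.9, 391.3]
```

View pics/scene0.png

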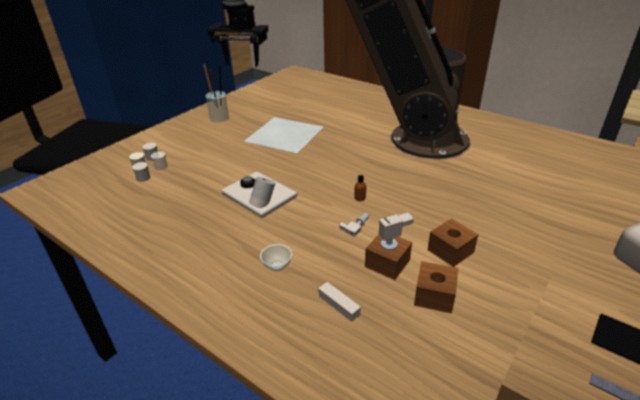

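View pics/top0.png

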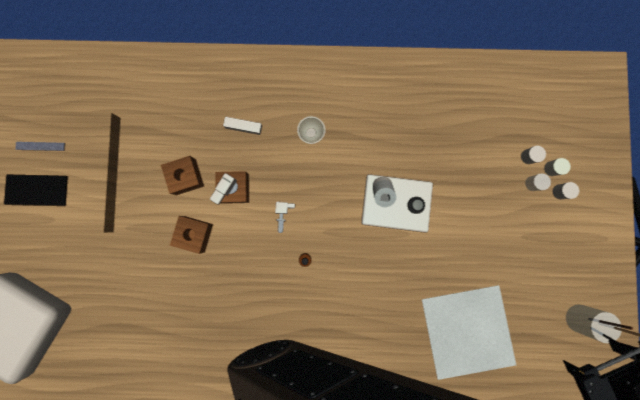

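The scene picture shows the lamp standing in a block at (390,240), with two empty blocks at (453,242) and (437,286) and a small lookalike lamp lying at (353,224). In the top view:
- **Blocks:** they are at (182,175), (190,235) and (232,187). Image right is the robot's right, so (232,187) is the one meant, and it holds the larger lamp.
- **Lamps:** the standing one at (224,188) is larger than the one lying at (283,212), so it is the one meant.
- **Base:** the plate is at (398,204), the socket at (385,195) and the switch at (416,205).

I'll confirm this in an enlarged crop and take coarse positions.

```bash
cat > h.py <<'E'
from cell import *
import cv2,numpy as np
def ray(c,p):
    p=np.array(p,float);K=c["K"];R=np.array(c["R"]);C=-R.T@np.array(c["t"])
    d=(p-[K[0][2],K[1][2]])/[K[0][0],K[1][1]]
    if c.get("fish"):
        r=np.hypot(*d);d3=np.array([*(d/max(r,1e-9)*np.sin(r)),np.cos(r)])
    else: d3=np.array([*d,1.]);
    return C,R.T@d3
def onz(c,p,z):
    C,d=ray(c,p);return C+d*(z-C[2])/d[2]
def cam(n):
    c=read_camera(n);c["fish"]=n=="wrist";return c
def proj(c,X):
    v=np.array(c["R"])@np.array(X,float)+np.array(c["t"])
    r=np.hypot(v[0],v[1]);k=(np.arctan2(r,v[2])/r) if c.get("fish") else 1/v[2]
    return np.array([v[0]*k*c["K"][0][0]+c["K"][0][2],v[1]*k*c["K"][1][1]+c["K"][1][2]])
def save(c,name,crop=None,s=1):
    im=c["color"][:,:,::-1]
    if crop: im=im[crop[1]:crop[3],crop[0]:crop[2]]
    cv2.imwrite("pics/"+name,cv2.resize(im,None,fx=s,fy=s,interpolation=cv2.INTER_CUBIC))
E
python3 - <<'E'
from h import *
c=cam("top")
for n,p,z in[("block",(232,187),55),("b2",(182,175),55),("b3",(190,235),55),("headend",(230,178),121),("hoodend",(217,203),121),("mouth",(385,198),72),("switch",(416,205),35),("dish",(311,130),36),("pol",(305,259),72)]: print(n,onz(c,p,z).round())
g=c["color"].astype(int);m=((g.min(2)>130)).astype(np.uint8)
m[:, :340]=0;m[:,450:]=0;m[260:]=0;m[:150]=0
cs=max(cv2.findContours(m,0,2)[0],key=cv2.contourArea);b=cv2.boxPoints(cv2.minAreaRect(cs))
q=[onz(c,x,18)[:2] for x in b];print(b.round(1).tolist(),np.round(q).tolist(),np.mean(q,0),[np.linalg.norm(q[i]-q[i-1]).round() for i in range(4)])
a=c["color"][130:260,150:450,::-1];s=cam("scene")["color"][170:320,330:530,::-1]
A=cv2.resize(a,(780,338),interpolation=2);B=cv2.resize(s,(340,255),interpolation=2)
im=np.zeros((600,780,3),np.uint8);im[:338]=A;im[340:595,:340]=B;cv2.imwrite("pics/crop1.png",im)
E
```

```text
block [586. 178.  55.]
b2 [613. 302.  55.]
b3 [467. 276.  55.]
headend [601. 170. 121.]
hoodend [543. 198. 121.]
mouth [ 566. -195.   72.]
switch [ 553. -279.   35.]
dish [737. -13.  36.]
pol [417.  -5.  72.]
[[361.3999938964844, 223.6999969482422], [367.5, 174.10000610351562], [433.70001220703125, 182.1999969482422], [427.70001220703125, 231.8000030517578]] [[504.0, -146.0], [630.0, -160.0], [613.0, -329.0], [487.0, -313.0]] [ 558.46650178 -237.11887638] [np.float64(168.0), np.float64(127.0), np.float64(170.0), np.float64(127.0)]
```

View pics/crop1.png

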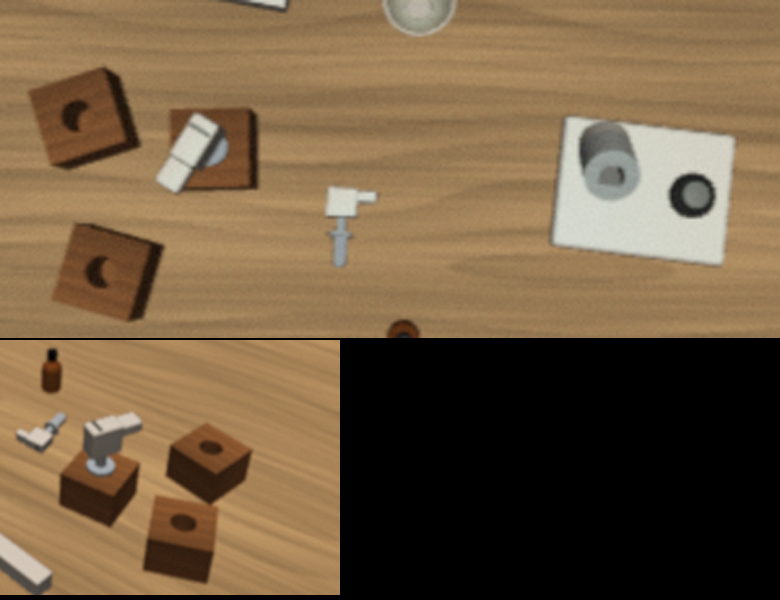

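The larger lamp stands in the right-most block, (215,150) in the crop, with its hood pointing down-left (robot −x, +y). The socket at (610,165) leans toward the robot. First I'll hover over the base to measure it with the wrist camera.

Request:
{"api": "carry_out", "payload": {
  "moves": [
    {"slide": [0,0,0],"spin": 0.2},
    {"slide": [0,0,0],"spin": 0.2},
    {"slide": [0,0,0],"spin": 0.2},
    {"slide": [0,0,0],"spin": 0.2},
    {"slide": [0,0,0],"spin": 0.2}
  ],
  "hand": 0
}}

```text
t: 0.67
eef_pos: [254.8, -570.7, 214.5]
tcp_rot: [-3.141, 0.0, -0.109]
ft_force: [-0.4, 0.2, 0.3]
opening: 0.999
grip_force: 0.0
```

Request:
{"api": "carry_out", "payload": {
  "moves": [
    {"slide": [0.052,-0.076,0],"spin": 0},
    {"slide": [0.052,-0.076,0],"spin": 0},
    {"slide": [0.052,-0.076,0],"spin": 0},
    {"slide": [0.052,-0.076,0],"spin": 0},
    {"slide": [0.052,-0.076,0],"spin": 0},
    {"slide": [0.052,-0.076,0],"spin": 0},
    {"slide": [0.052,-0.076,0],"spin": 0},
    {"slide": [0.052,-0.076,0],"spin": 0},
    {"slide": [0.052,-0.076,0],"spin": 0},
    {"slide": [0.052,-0.076,0],"spin": 0},
    {"slide": [0.052,-0.076,0],"spin": 0},
    {"slide": [0.052,-0.076,0],"spin": 0}
  ]
}}

```text
t: 1.67
eef_pos: [541.7, -232.1, 214.7]
tcp_rot: [3.142, -0.0, -0.104]
ft_force: [0.3, 0.1, -0.9]
opening: 0.997
grip_force: 0.0
```

Request:
{"api": "carry_out", "payload": {
  "moves": [
    {"slide": [0,0,0],"spin": 0},
    {"slide": [0,0,0],"spin": 0},
    {"slide": [0,0,0],"spin": 0}
  ]
}}

```text
t: 1.92
eef_pos: [540.6, -233.8, 214.5]
tcp_rot: [3.142, 0.0, -0.103]
ft_force: [-0.6, -0.5, -0.1]
opening: 0.998
grip_force: 0.0
```

```bash
python3 - <<'E'
from h import *
s=state();print(s["t"],np.round(s["eef_pos"],1),np.round(s["tcp_rot"],4),np.round(s["joints"],3))
c=cam("wrist");np.save("w1.npy",c,allow_pickle=True);save(c,"w1.png",(120,0,520,400),1.5)
E
```

```text
1.9167 [ 540.6 -233.8  214.5] [ 3.1415e+00  5.0000e-04 -1.0320e-01] [-0.52   0.44   1.65  -0.     1.052  1.154]
```

View pics/w1.png

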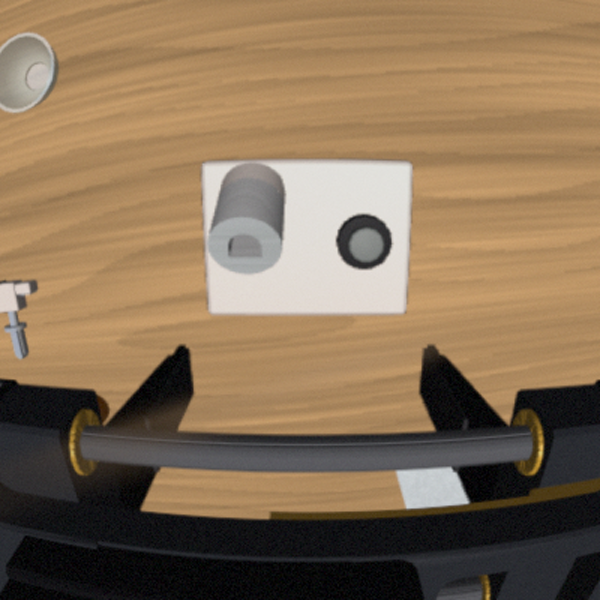

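The wrist view shows the plate at crop (205–412,160–313), the socket mouth centred near (245,244) with the D hole at (245,246), and the switch at (365,242). Next I'll map the contours to the plate, mouth and switch planes.

```bash
cat > base.py <<'E'
from h import *
c=np.load("w1.npy",allow_pickle=True).item();g=c["color"].astype(int)
def big(m,near=None):
    cs=cv2.findContours(m.astype(np.uint8),cv2.RETR_EXTERNAL,cv2.CHAIN_APPROX_NONE)[0]
    return max(cs,key=cv2.contourArea)[:,0]
roi=np.zeros(g.shape[:2],bool);roi[95:222,245:405]=1
sat=g.max(2)-g.min(2)
plate=big(roi&(g.min(2)>165))
P=np.array([onz(c,p,18)[:2] for p in plate],np.float32)
(cx,cy),sz,a=cv2.minAreaRect(P);q=cv2.boxPoints(((cx,cy),sz,a))
e=[q[i]-q[i-1] for i in range(4)];L=max(e,key=lambda v:np.linalg.norm(v)*(1 if v[1]>0 else -1))
yaw=np.arctan2(-L[0],L[1]);print("plate",cx,cy,sz,np.degrees(yaw))
for p in[(260,200),(283,150),(283,115),(305,200),(283,163),(363,161),(352,161)]:print(p,g[p[1],p[0]])
bx=np.array([np.cos(yaw),np.sin(yaw),0]);by=np.array([-np.sin(yaw),np.cos(yaw),0]);ez=np.array([0,0,1.])
zs=-.5*bx+np.cos(np.pi/6)*ez;xs=np.cos(np.pi/6)*bx+.5*ez
def onpl(p,o):
    C,d=ray(c,p);return C+d*((o-C)@zs)/(d@zs)
np.savez("b.npz",c=[cx,cy],yaw=yaw)
E
python3 - <<'E'
from base import *
o=onz(c,(283,163),72);print("o0",o)
im=g[130:190,250:315]
print(g[163,250:316].mean(1).astype(int).tolist());print(g[100:195,283].mean(1).astype(int).tolist());print(g[161,335:390].mean(1).astype(int).tolist())
E
```

```text
plate 562.0866088867188 -236.6759033203125 (165.5950927734375, 124.59548950195312) -5.7278786
(260, 200) [214 201 194]
(283, 150) [166 169 170]
(283, 115) [158 149 143]
(305, 200) [225 217 208]
(283, 163) [135 134 134]
(363, 161) [140 144 143]
(352, 161) [68 71 70]
o0 [ 571.70099492 -194.79370442   72.        ]
[129, 127, 129, 126, 127, 125, 144, 176, 184, 172, 169, 170, 168, 168, 172, 167, 169, 170, 168, 169, 168, 160, 103, 76, 108, 132, 136, 137, 137, 136, 134, 135, 137, 134, 135, 136, 136, 136, 135, 137, 134, 136, 135, 143, 157, 163, 167, 166, 165, 164, 166, 167, 164, 164, 165, 165, 165, 157, 194, 220, 220, 220, 219, 218, 219, 218]
[138, 139, 136, 134, 133, 125, 132, 160, 176, 152, 149, 146, 145, 148, 149, 150, 150, 149, 142, 136, 134, 135, 133, 138, 136, 136, 138, 138, 139, 136, 134, 132, 137, 137, 136, 135, 136, 138, 139, 137, 140, 141, 140, 138, 143, 167, 169, 171, 171, 171, 168, 168, 168, 166, 166, 160, 148, 137, 137, 137, 135, 136, 136, 134, 134, 133, 139, 137, 142, 137, 139, 155, 164, 169, 171, 172, 164, 166, 168, 169, 168, 171, 189, 206, 217, 217, 218, 219, 219, 218, 217, 219, 218, 218, 218]
[221, 220, 220, 220, 220, 220, 220, 220, 200, 109, 56, 48, 54, 51, 52, 48, 51, 69, 107, 131, 143, 141, 140, 143, 143, 144, 141, 141, 142, 141, 140, 141, 138, 138, 137, 135, 137, 135, 131, 119, 85, 54, 43, 47, 45, 69, 174, 213, 219, 219, 221, 219, 219, 219, 221]
```

```bash
cat >> base.py <<'E'
def mouth():
    m=g.mean(2);f=(m>153)&(m<190)&(sat<12);r=np.zeros_like(f);r[138:190,252:312]=1
    f=cv2.morphologyEx((f&r).astype(np.uint8),cv2.MORPH_OPEN,np.ones((3,3)))
    h=cv2.convexHull(big(f))[:,0]
    o=onz(c,(283,163),72)
    A=np.array([[(onpl(p,o)-o)@xs,(onpl(p,o)-o)@by] for p in h],np.float32)
    (u,v),(d1,d2),_=cv2.fitEllipse(A)
    O=o+u*xs+v*by            # on the plane through o; re-cast to height 72
    C=-np.array(c["R"]).T@np.array(c["t"]);O2=C+(O-C)*(72-C[2])/(O-C)[2]
    print("mouth",O,O2,d1,d2,len(h))
    # hole
    hm=(m<153)&r;hc=cv2.findContours(hm.astype(np.uint8),cv2.RETR_EXTERNAL,cv2.CHAIN_APPROX_NONE)[0]
    hc=[k[:,0] for k in hc if cv2.pointPolygonTest(k,(283.,163.),False)>=0]
    if hc:
        B=np.array([[(onpl(p,O2)-O2)@xs,(onpl(p,O2)-O2)@by] for p in hc[0]]);print("hole x",B[:,0].min(),B[:,0].max(),"y",B[:,1].min(),B[:,1].max(),"want x -9.6..11.6 y +-11.6")
    return O2
def switch(z):
    m=g.mean(2);r=np.zeros(m.shape,np.uint8);r[135:190,335:390]=1
    (x,y),(d,e),_=cv2.fitEllipse(big((m<120)&(r>0)));
    t=(m>115)&(r>0);k=cv2.connectedComponents(t.astype(np.uint8))[1];t=k==k[161,363]
    (x2,y2),s2,_=cv2.fitEllipse(big(t));print("housing px",x,y,d,e,"button px",x2,y2,s2)
    w=onz(c,(x2,y2),z);print("switch",w, "diam at z",s2[0]/c["K"][0][0]*(384-z))
    return w
E
python3 - <<'E'
from base import *
O=mouth()
for z in(30,40,50):
    w=switch(z);print((w-O)@bx,(w-O)@by)
ctr=np.array([cx,cy,0]);print("mouth rel plate",(O-ctr)@bx,(O-ctr)@by)
E
```

```text
plate 562.0866088867188 -236.6759033203125 (165.5950927734375, 124.59548950195312) -5.7278786
(260, 200) [214 201 194]
(283, 150) [166 169 170]
(283, 115) [158 149 143]
(305, 200) [225 217 208]
(283, 163) [135 134 134]
(363, 161) [140 144 143]
(352, 161) [68 71 70]
mouth [ 570.41738763 -193.98750894   71.21615469] [ 570.55404458 -194.10807298   72.        ] 50.84746551513672 51.63045883178711 28
hole x -9.620934639302394 10.918412165345998 y -11.928396357785893 11.896737239248953 want x -9.6..11.6 y +-11.6
housing px 362.2615661621094 160.62286376953125 35.299625396728516 35.714569091796875 button px 363.8186340332031 162.8048095703125 (20.067773818969727, 20.404996871948242)
switch [ 555.12396132 -282.18651581   30.        ] diam at z 22.93778911070139
-6.562469410164549 -89.17865840867887
housing px 362.2615661621094 160.62286376953125 35.299625396728516 35.714569091796875 button px 363.8186340332031 162.8048095703125 (20.067773818969727, 20.404996871948242)
switch [ 557.09649013 -281.0531187    40.        ] diam at z 22.289828966331296
-4.71290670259909 -87.85405415272064
housing px 362.2615661621094 160.62286376953125 35.299625396728516 35.714569091796875 button px 363.8186340332031 162.8048095703125 (20.067773818969727, 20.404996871948242)
switch [ 559.06901895 -279.9197216    50.        ] diam at z 21.6418688219612
-2.8633439950336266 -86.52944989676246
mouth rel plate 4.176722718379879 43.20037650702093
```

The mouth is at (570.6,−194.1,72) with yaw −5.7°, and the hole and rim sizes match those given. The switch is at (557,−281), about 39 mm high, and 88 mm from the socket as stated. Now I'll hover at the lamp.

Request:
{"api": "carry_out", "payload": {
  "moves": [
    {"slide": [0,0,0],"spin": 0.18},
    {"slide": [0,0,0],"spin": 0.18},
    {"slide": [0,0,0],"spin": 0.18},
    {"slide": [0,0,0],"spin": 0.18}
  ]
}}

```text
t: 2.3
eef_pos: [540.0, -235.1, 214.7]
tcp_rot: [3.141, -0.0, -0.488]
ft_force: [-0.4, -0.4, 0.6]
opening: 0.999
grip_force: 0.0
```

Request:
{"api": "carry_out", "payload": {
  "moves": [
    {"slide": [-0.04,-0.08,0],"spin": 0},
    {"slide": [-0.04,-0.08,0],"spin": 0},
    {"slide": [-0.04,-0.08,0],"spin": 0},
    {"slide": [-0.04,-0.08,0],"spin": 0},
    {"slide": [-0.04,-0.08,0],"spin": 0},
    {"slide": [-0.04,-0.08,0],"spin": 0},
    {"slide": [-0.04,-0.08,0],"spin": 0},
    {"slide": [-0.04,-0.08,0],"spin": 0},
    {"slide": [-0.04,-0.08,0],"spin": 0},
    {"slide": [-0.04,-0.08,0],"spin": 0},
    {"slide": [-0.04,-0.08,0],"spin": 0},
    {"slide": [-0.04,-0.08,0],"spin": 0}
  ]
}}

```text
t: 3.3
eef_pos: [548.2, 195.8, 214.8]
tcp_rot: [-3.142, -0.0, -0.483]
ft_force: [0.6, 0.1, 0.8]
opening: 1.003
grip_force: 0.0
```

Request:
{"api": "carry_out", "payload": {
  "moves": [
    {"slide": [0,0,0],"spin": 0},
    {"slide": [0,0,0],"spin": 0},
    {"slide": [0,0,0],"spin": 0}
  ]
}}

```text
t: 3.55
eef_pos: [548.2, 194.3, 214.5]
tcp_rot: [3.141, 0.0, -0.482]
ft_force: [0.2, -0.3, -0.3]
opening: 1.001
grip_force: 0.0
```

```bash
python3 - <<'E'
from h import *
s=state();print(s["t"],np.round(s["eef_pos"],1),np.round(s["tcp_rot"],4),np.round(s["joints"],3))
c=cam("wrist");np.save("w2.npy",c,allow_pickle=True);save(c,"w2.png",(170,50,470,275),2.6)
E
```

```text
3.55 [548.2 194.3 214.5] [ 3.141e+00  1.000e-04 -4.816e-01] [ 0.227  0.43   1.668 -0.     1.045  2.28 ]
```

View pics/w2.png

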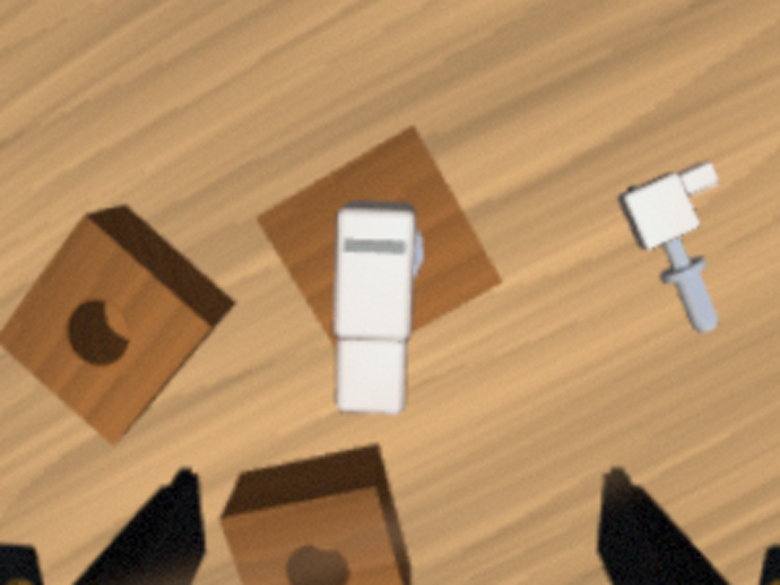

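The lamp's head top is at crop (337–414,207–340) and the hood extends to (372,412), so the hood points toward −tool x as expected. The lookalike lamp at (670,250) is smaller.

```bash
cat > lamp.py <<'E'
from h import *
c=np.load("w2.npy",allow_pickle=True).item();g=c["color"].astype(int)
sat=g.max(2)-g.min(2);m=((g.mean(2)>170)&(sat<35));r=np.zeros_like(m);r[120:215,290:340]=1
k=max(cv2.findContours((m&r).astype(np.uint8),0,1)[0],key=cv2.contourArea)
P=np.array([onz(c,p,124)[:2] for p in k[:,0]],np.float32)
ctr,sz,a=cv2.minAreaRect(P);q=cv2.boxPoints((ctr,sz,a));L=max([q[i]-q[i-1] for i in range(4)],key=lambda v:np.linalg.norm(v)*(1 if v[0]>0 else -1))
yaw=np.arctan2(L[1],L[0]);ux=np.array([np.cos(yaw),np.sin(yaw)]);uy=np.array([-ux[1],ux[0]])
print("strip",ctr,sz,np.degrees(yaw))
Q=[onz(c,(170+x/2.6,50+y/2.6),125)[:2] for x,y in[(338,207),(414,208),(410,339),(336,337)]]
A=np.mean(Q,0);print("head",A,[np.linalg.norm(Q[i]-Q[i-1]).round(1) for i in range(4)])
# along: +x end of head at +22
e=max(P@ux);print("from +x end: along",e-22, "head along",A@ux,"across",(A@uy),np.array(ctr)@uy)
E
python3 lamp.py
```

```text
strip (578.7727661132812, 187.99754333496094) (26.710844039916992, 67.89347076416016) -30.269552
head [590.57733525 182.01812129] [np.float64(43.0), np.float64(24.3), np.float64(43.3), np.float64(24.5)]
from +x end: along 417.04788 head along 418.3104306876045 across 454.8940105980154 454.10790423027265
```

Request:
{"api": "carry_out", "payload": {
  "moves": [
    {"slide": [0,0,0],"spin": 0.075},
    {"slide": [0.0535,-0.013,0],"spin": 0},
    {"slide": [0.0535,-0.013,0],"spin": 0},
    {"slide": [0,0,0.036],"spin": 0},
    {"slide": [0,0,0.036],"spin": 0},
    {"slide": [0,0,0.036],"spin": 0},
    {"slide": [0,0,0.036],"spin": 0},
    {"slide": [0,0,0.036],"spin": 0},
    {"slide": [0,0,0.036],"spin": 0},
    {"slide": [0,0,0.036],"spin": 0},
    {"slide": [0,0,0.036],"spin": 0},
    {"slide": [0,0,0.036],"spin": 0}
  ]
}}

```text
t: 4.6
eef_pos: [590.8, 181.3, 84.5]
tcp_rot: [3.142, -0.0, -0.523]
ft_force: [0.5, -0.3, 0.3]
opening: 1.002
grip_force: 0.0
```

Request:
{"api": "carry_out", "payload": {
  "moves": [
    {"slide": [0,0,0],"spin": 0},
    {"slide": [0,0,0],"spin": 0}
  ]
}}

```text
t: 4.77
eef_pos: [590.5, 181.8, 84.8]
tcp_rot: [3.141, 0.001, -0.522]
ft_force: [0.0, 0.5, 0.5]
opening: 0.995
grip_force: 0.0
```

```bash
python3 - <<'E'
from h import *
s=state();print(s["t"],np.round(s["eef_pos"],1),np.round(s["tcp_rot"],4),np.round(s["ft_force"],1))
c=cam("wrist");np.save("w3.npy",c,allow_pickle=True);save(c,"w3.png",(200,100,450,300),3)
print(proj(c,[590.6,182,125]))
E
```

```text
4.7667 [590.5 181.8  84.8] [ 3.1407e+00  8.0000e-04 -5.2190e-01] [0.  0.5 0.5]
[324.61607282 285.59032441]
```

View pics/w3.png

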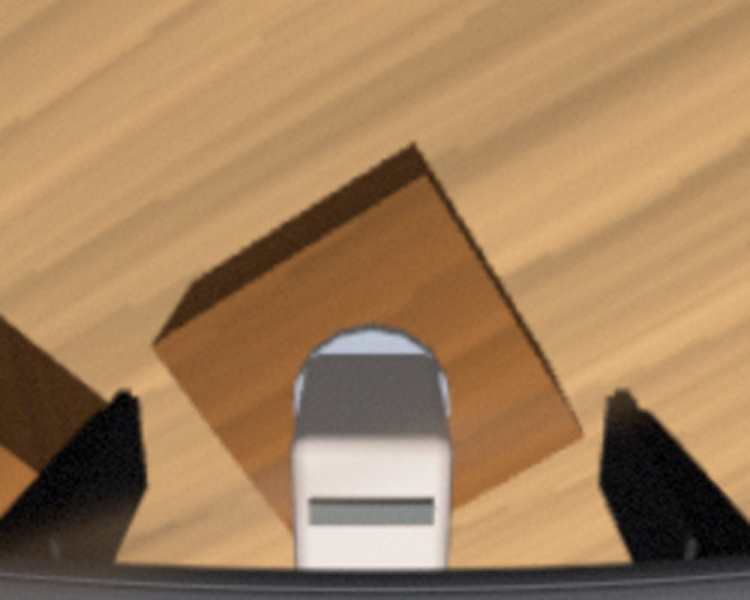

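The head is centred between the fingers, at crop x 371 against a finger midpoint of 372. Closing, and checking the lamp's position along tool x.

Request:
{"api": "carry_out", "payload": {
  "moves": [
    {"slide": [0,0,0],"spin": 0},
    {"slide": [0,0,0],"spin": 0},
    {"slide": [0,0,0],"spin": 0},
    {"slide": [0,0,0],"spin": 0},
    {"slide": [0,0,0],"spin": 0},
    {"slide": [0,0,0],"spin": 0},
    {"slide": [0,0,0],"spin": 0},
    {"slide": [0,0,0],"spin": 0}
  ],
  "hand": 1
}}

```text
t: 5.48
eef_pos: [590.5, 183.3, 85.0]
tcp_rot: [3.142, -0.0, -0.52]
ft_force: [0.7, 0.0, -0.2]
opening: 0.497
grip_force: 0.0
```

```bash
python3 - <<'E'
from h import *
c=np.load("w3.npy",allow_pickle=True).item();g=c["color"].astype(int)
s=state();T=np.array(s["eef_pos"]);y=s["tcp_rot"][2];tx=np.array([np.cos(y),np.sin(y),0])
print(s["t"],T.round(1),s["tcp_rot"],s["grip_force"],s["opening"]*95)
for n,p,z,r in[("headtop edge",(324,100.+0+437/3),125,22),("head bottom edge",(324,100+353/3),83,22),("collar top edge",(324,100+328/3),61,18),("collar low edge",(324,100+322/3),55,18)]:
    print(n,(onz(c,p,z)-T)@tx-r)
# block corners at top z 55
for p in[(200+153/3,100+343/3),(200+428/3,100+177/3),(200+582/3,100+435/3)]:print(onz(c,p,55).round(1))
E
```

```text
5.4833 [590.5 183.3  85. ] [ 3.14153163e+00 -7.99200090e-05 -5.19968459e-01] 0.0 47.21953644246916
headtop edge 0.8154393814289236
head bottom edge -1.1590628984098537
collar top edge 0.43018566010399084
collar low edge -0.21043884303281146
[626.2 220.4  55. ]
[628.2 146.6  55. ]
[555.  144.1  55. ]
```

The lamp axis is within 1 mm of the tool axis. Continuing to close.

Request:
{"api": "carry_out", "payload": {
  "moves": [
    {"slide": [0,0,0],"spin": 0},
    {"slide": [0,0,0],"spin": 0},
    {"slide": [0,0,0],"spin": 0},
    {"slide": [0,0,0],"spin": 0},
    {"slide": [0,0,0],"spin": 0},
    {"slide": [0,0,0],"spin": 0},
    {"slide": [0,0,0],"spin": 0}
  ]
}}

```text
t: 6.07
eef_pos: [590.5, 183.2, 85.0]
tcp_rot: [3.141, -0.0, -0.52]
ft_force: [1.0, -0.3, -0.5]
opening: 0.275
grip_force: 30.0
```

Gripped at 26 mm with 30 N. The tool can't tilt, so I'll raise the stem part way and sweep the head toward the hood. The hole's rim then pivots the lamp 30° about the pads. The target is the grasp point 48 mm to −tool x at z ≈ 127.

Request:
{"api": "carry_out", "payload": {
  "moves": [
    {"slide": [0,0,-0.025],"spin": 0},
    {"slide": [0,0,-0.025],"spin": 0},
    {"slide": [0,0,-0.025],"spin": 0},
    {"slide": [0,0,0],"spin": 0},
    {"slide": [0,0,0],"spin": 0}
  ]
}}

```text
t: 6.48
eef_pos: [590.9, 183.3, 116.1]
tcp_rot: [-3.14, -0.002, -0.52]
ft_force: [-0.0, -0.8, -1.3]
opening: 0.269
grip_force: 30.0
```

Request:
{"api": "carry_out", "payload": {
  "moves": [
    {"slide": [-0.01,0,0],"spin": 0},
    {"slide": [-0.01,0,0],"spin": 0},
    {"slide": [-0.01,0,0.0017],"spin": 0},
    {"slide": [-0.01,0,0.0017],"spin": 0},
    {"slide": [-0.01,0,0.0017],"spin": 0},
    {"slide": [-0.01,0,0.0017],"spin": 0}
  ]
}}

```text
t: 6.98
eef_pos: [570.2, 194.6, 112.7]
tcp_rot: [-3.141, -0.003, -0.52]
ft_force: [3.9, -6.5, 4.3]
opening: 0.272
grip_force: 30.0
```

Request:
{"api": "carry_out", "payload": {
  "moves": [
    {"slide": [-0.01,0,0.0017],"spin": 0},
    {"slide": [-0.01,0,0.0017],"spin": 0},
    {"slide": [-0.01,0,0.0017],"spin": 0},
    {"slide": [-0.01,0,0.0017],"spin": 0},
    {"slide": [-0.01,0,0.0017],"spin": 0},
    {"slide": [-0.01,0,0.0017],"spin": 0},
    {"slide": [0,0,0],"spin": 0},
    {"slide": [0,0,0],"spin": 0}
  ]
}}

```text
t: 7.65
eef_pos: [548.8, 206.8, 108.0]
tcp_rot: [3.141, -0.001, -0.52]
ft_force: [2.3, -4.2, -1.1]
opening: 0.275
grip_force: 30.0
```

```bash
python3 - <<'E'
from h import *
s=state();print(s["t"],np.round(s["eef_pos"],1),np.round(s["tcp_rot"],4),np.round(s["ft_force"],1))
a=cam("wrist")["color"][80:330,180:470,::-1];b=cam("scene")["color"][180:280,330:450,::-1]
im=np.zeros((560,790,3),np.uint8);A=cv2.resize(a,(406,350),interpolation=2);B=cv2.resize(b,(384,320),interpolation=2);im[:350,:406]=A;im[:320,406:]=B
cv2.imwrite("pics/c4.png",im[:350])
E
```

```text
7.65 [548.8 206.8 108. ] [ 3.1411e+00 -9.0000e-04 -5.1980e-01] [ 2.3 -4.2 -1.1]
```

View pics/c4.png

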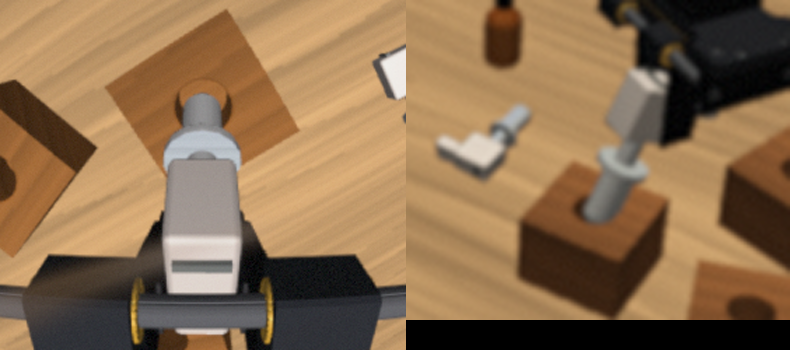

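The lamp has pivoted cleanly about the pads: the stem leans in the hole at crop (205,105) and the head leads. Withdrawing along the leaning axis, then raising.

Request:
{"api": "carry_out", "payload": {
  "moves": [
    {"slide": [-0.0125,0,-0.0217],"spin": 0},
    {"slide": [-0.0125,0,-0.0217],"spin": 0},
    {"slide": [-0.0125,0,-0.0217],"spin": 0},
    {"slide": [-0.0125,0,-0.0217],"spin": 0},
    {"slide": [-0.0125,0,-0.0217],"spin": 0},
    {"slide": [-0.0125,0,-0.0217],"spin": 0},
    {"slide": [0,0,-0.06],"spin": 0},
    {"slide": [0,0,-0.06],"spin": 0},
    {"slide": [0,0,0],"spin": 0},
    {"slide": [0,0,0],"spin": 0}
  ]
}}

```text
t: 8.58
eef_pos: [522.8, 222.4, 209.7]
tcp_rot: [-3.14, -0.002, -0.52]
ft_force: [-0.8, 0.5, -1.6]
opening: 0.271
grip_force: 30.0
```

```bash
python3 - <<'E'
from h import *
s=state();T=np.array(s["eef_pos"]);y=s["tcp_rot"][2];print(s["t"],T.round(1),np.round(s["tcp_rot"],4),np.round(s["ft_force"],1),s["grip_force"],np.round(s["joints"],2))
c=cam("wrist");np.save("w5.npy",c,allow_pickle=True)
tx=np.array([np.cos(y),np.sin(y),0]);G=T+[0,0,19]
for th in(24,27,30,33,36):
    t=np.radians(th);X=tx*np.cos(t)+[0,0,np.sin(t)];Z=-tx*np.sin(t)+np.array([0,0,np.cos(t)])
    f=lambda x,z:proj(c,G+X*x+Z*(z-49)).round(1).tolist()
    print(th,"tip",f(0,-44),"tip+x end",f(7,-44),"collar+x low",f(18,0),"top",f(18,6),"headtop+x",f(22,70),"headlow+x",f(22,28))
save(c,"w5.png",(224,80,424,280),3)
E
```

```text
8.5833 [522.8 222.4 209.7] [-3.1398e+00 -1.8000e-03 -5.1980e-01] [-0.8  0.5 -1.6] 29.999196231365204 [ 0.29  0.41  1.71 -0.    1.02  2.38]
24 tip [324.6, 166.9] tip+x end [324.7, 159.4] collar+x low [324.7, 183.9] top [324.8, 189.9] headtop+x [324.9, 272.5] headlow+x [324.8, 209.7]
27 tip [324.6, 161.8] tip+x end [324.7, 154.4] collar+x low [324.8, 181.6] top [324.8, 188.1] headtop+x [324.9, 275.9] headlow+x [324.8, 209.8]
30 tip [324.7, 156.8] tip+x end [324.7, 149.5] collar+x low [324.8, 179.6] top [324.8, 186.5] headtop+x [324.9, 279.3] headlow+x [324.8, 210.0]
33 tip [324.7, 151.9] tip+x end [324.7, 144.7] collar+x low [324.8, 177.7] top [324.8, 185.0] headtop+x [324.9, 282.6] headlow+x [324.8, 210.3]
36 tip [324.7, 147.0] tip+x end [324.7, 139.9] collar+x low [324.8, 175.9] top [324.8, 183.7] headtop+x [324.9, 285.8] headlow+x [324.8, 210.8]
```

View pics/w5.png

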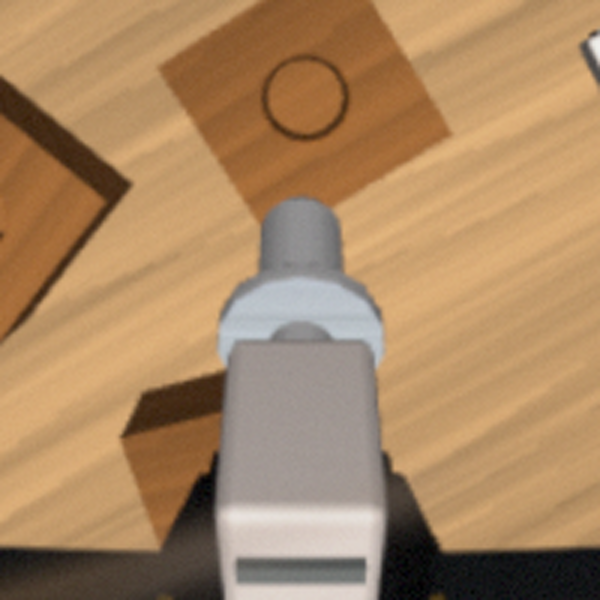

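The lamp is in air, gripped and tilted. Features are on column 301 in the crop: stem tip row 198, collar top edge row 280, head low edge row 341, head top edge row 505. The head edges are off from the no-slip prediction, so I'll solve for the lamp's tilt and shift in the grip.

```bash
cat > grip.py <<'E'
from h import *
from scipy.optimize import least_squares
def solve(c,T,yaw,rows,wid,sig=1.5):
    tx=np.array([np.cos(yaw),np.sin(yaw),0]);ty=np.array([-np.sin(yaw),np.cos(yaw),0]);G=np.array(T)+[0,0,19]
    def pts(v,x,z,y=0):
        t=np.radians(v[2]);X=tx*np.cos(t)+[0,0,np.sin(t)];Z=-tx*np.sin(t)+np.array([0,0,np.cos(t)])
        return proj(c,G+tx*v[0]+np.array([0,0,v[1]])+X*x+Z*(z-49)+ty*y)
    def res(v):
        return [pts(v,x,z)[1]-r for x,z,r in rows]+[abs(pts(v,x,z,h)[0]-pts(v,x,z,-h)[0])-w for x,z,h,w in wid]
    r=least_squares(res,[0,0,30]);return r.x,np.round(r.fun,2)
E
python3 - <<'E'
from grip import *
c=np.load("w5.npy",allow_pickle=True).item()
R=lambda r:80+r/3
rows=[(7,-44,R(198)),(18,6,R(280)),(22,28,R(341)),(22,70,R(505))]
wid=[(22,70,13,56.3),(22,28,13,48.3),(0,3,18,55)]
for w in([],wid):
    v,f=solve(c,[522.8,222.4,209.7],-.5198,rows,w);print(v,f)
g=c["color"];print(g[130:260,324].mean(1).astype(int).tolist())
E
```

```text
[  3.1955164  -22.76943517  27.48462165] [-0.36  1.21 -0.96  0.12]
[ 9.28814059 -4.68876739 23.88074046] [ 0.79  0.23 -2.48  1.45  0.5  -1.54 -0.79]
[113, 114, 112, 107, 106, 101, 99, 100, 103, 100, 104, 108, 110, 108, 107, 112, 126, 143, 145, 144, 144, 144, 145, 142, 143, 142, 143, 143, 145, 142, 146, 146, 144, 142, 143, 145, 142, 140, 140, 138, 143, 150, 173, 188, 195, 196, 192, 189, 190, 193, 194, 196, 197, 195, 191, 185, 181, 157, 145, 144, 144, 144, 141, 126, 133, 146, 149, 148, 147, 149, 148, 150, 149, 151, 149, 150, 152, 152, 153, 150, 151, 152, 149, 151, 151, 149, 152, 149, 151, 150, 152, 151, 155, 150, 149, 152, 152, 152, 152, 152, 154, 154, 151, 152, 153, 151, 155, 153, 151, 155, 153, 155, 157, 154, 150, 154, 157, 164, 181, 192, 208, 219, 221, 217, 213, 207, 204, 204, 203, 205]
```

The wrist view alone leaves shift and depth ambiguous. I'll carry the lamp toward the socket, turn it to the socket's yaw, and measure again with the other cameras as well.

Request:
{"api": "carry_out", "payload": {
  "moves": [
    {"slide": [0,0,0],"spin": -0.2},
    {"slide": [0,0,0],"spin": -0.2},
    {"slide": [0,0,0],"spin": -0.2},
    {"slide": [0,0,0],"spin": -0.2}
  ]
}}

```text
t: 8.97
eef_pos: [522.1, 221.9, 207.0]
tcp_rot: [3.141, 0.002, -0.096]
ft_force: [-0.4, 0.2, -1.7]
opening: 0.272
grip_force: 30.0
```

Request:
{"api": "carry_out", "payload": {
  "moves": [
    {"slide": [0.004,0.086,0],"spin": 0},
    {"slide": [0.004,0.086,0],"spin": 0},
    {"slide": [0.004,0.086,0],"spin": 0},
    {"slide": [0.004,0.086,0],"spin": 0},
    {"slide": [0.004,0.086,0],"spin": 0},
    {"slide": [0.004,0.086,0],"spin": 0},
    {"slide": [0.004,0.086,0],"spin": 0},
    {"slide": [0.004,0.086,0],"spin": 0},
    {"slide": [0.004,0.086,0],"spin": 0},
    {"slide": [0.004,0.086,0],"spin": 0},
    {"slide": [0.004,0.086,0],"spin": 0},
    {"slide": [0.004,0.086,0],"spin": 0}
  ]
}}

```text
t: 9.97
eef_pos: [499.3, -192.0, 207.2]
tcp_rot: [-3.141, 0.002, -0.101]
ft_force: [1.2, 0.1, -2.5]
opening: 0.273
grip_force: 30.0
```

Request:
{"api": "carry_out", "payload": {
  "moves": [
    {"slide": [0,0,0],"spin": 0},
    {"slide": [0,0,0],"spin": 0},
    {"slide": [0,0,0],"spin": 0}
  ]
}}

```text
t: 10.22
eef_pos: [499.7, -190.2, 207.4]
tcp_rot: [-3.141, 0.002, -0.102]
ft_force: [-0.5, 0.0, -1.5]
opening: 0.273
grip_force: 30.0
```

```bash
python3 - <<'E'
from h import *
s=state();T=np.array(s["eef_pos"]);print(s["t"],T.round(1),np.round(s["tcp_rot"],4),np.round(s["ft_force"],1))
y=s["tcp_rot"][2];tx=np.array([np.cos(y),np.sin(y),0]);G=T+[0,0,19]
cs={n:cam(n) for n in("scene","top","wrist")};cs["T"]=T;cs["yaw"]=y;np.save("w6.npy",cs,allow_pickle=True)
im=np.zeros((600,800,3),np.uint8)
for n,x0,sz,k in(("scene",0,100,4),("top",400,100,4)):
    p=proj(cs[n],G-[0,0,30]).astype(int);a,b=p[0]-sz//2,p[1]-sz//2;print(n,a,b)
    q=cs[n]["color"][b:b+sz,a:a+sz,::-1];im[:q.shape[0]*k,x0:x0+q.shape[1]*k]=cv2.resize(q,None,fx=k,fy=k,interpolation=2)
q=cs["wrist"]["color"][130:230,224:424,::-1];im[400:,:400]=cv2.resize(q,None,fx=2,fy=2,interpolation=2)
cv2.imwrite("pics/c6.png",im)
E
```

```text
10.2167 [ 499.7 -190.2  207.4] [-3.1407e+00  1.9000e-03 -1.0180e-01] [-0.5  0.  -1.5]
scene 231 76
top 344 175
```

View pics/c6.png

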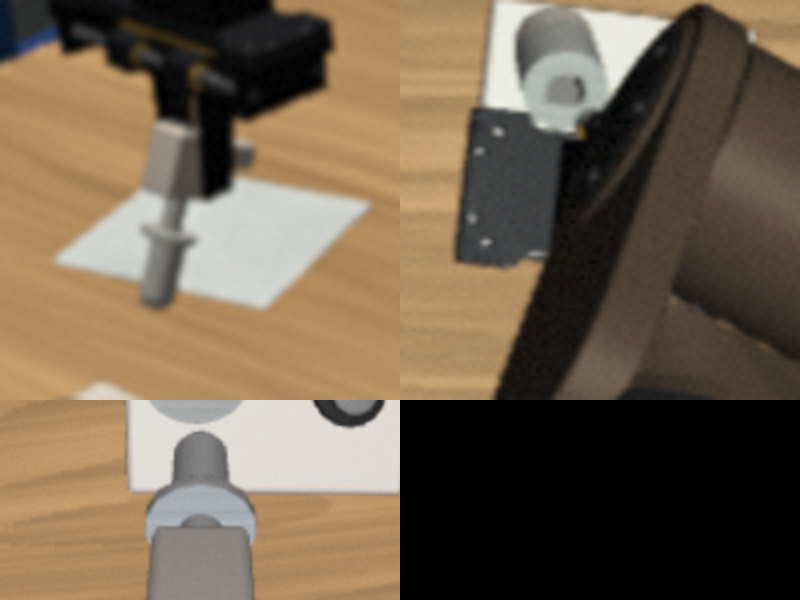

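The scene crop shows the lamp tilted, stem tip near (156,300) and collar centre near (168,233). I'll combine these with the wrist rows.

```bash
python3 - <<'E'
from grip import *
cs=np.load("w6.npy",allow_pickle=True).item();w5=np.load("w5.npy",allow_pickle=True).item()
R=lambda r:80+r/3
rows=[(7,-44,R(198)),(18,6,R(280)),(22,28,R(341)),(22,70,R(505))]
wid=[(22,70,13,56.3),(22,28,13,48.3),(0,3,18,55)]
sc=[(0,-43,(156,299)),(0,3,(168,233)),(0,17,(173,212))]
def P(c,T,yaw,v,x,z,y=0):
    tx=np.array([np.cos(yaw),np.sin(yaw),0]);ty=np.array([-np.sin(yaw),np.cos(yaw),0]);G=np.array(T)+[0,0,19]
    t=np.radians(v[2]);X=tx*np.cos(t)+[0,0,np.sin(t)];Z=-tx*np.sin(t)+np.array([0,0,np.cos(t)])
    return proj(c,G+tx*v[0]+np.array([0,0,v[1]])+X*x+Z*(z-49)+ty*y)
A=(w5,[522.8,222.4,209.7],-.5198);S=(cs["scene"],cs["T"],cs["yaw"])
def res(v,parts):
    o=[]
    if 'r' in parts:o+=[P(*A,v,x,z)[1]-r for x,z,r in rows]
    if 'w' in parts:o+=[abs(P(*A,v,x,z,h)[0]-P(*A,v,x,z,-h)[0])-w for x,z,h,w in wid]
    if 's' in parts:
        for x,z,p in sc:o+=list((P(*S,v,x,z)-[231+p[0]/4,76+p[1]/4])*2)
    return np.array(o)
for p in("rw","rs","s","rws"):
    r=least_squares(res,[0,0,30],args=(p,));print(p,r.x.round(1),r.fun.round(1))
print(res([0,0,30],"s").round(1))
E
```

```text
rw [ 9.3 -4.7 23.9] [ 0.8  0.2 -2.5  1.4  0.5 -1.5 -0.8]
rs [11.7  2.5 22.2] [ 1.8  0.  -3.1  1.8 -1.   1.8  0.4 -0.2  0.2 -0.6]
s [13.7  3.7 19.7] [ 0.   1.5  0.3 -0.5 -0.3 -0.9]
rws [11.2  1.2 22.5] [ 1.7  0.2 -2.8  1.9  3.1 -0.   0.7 -0.9  2.5  0.7  0.6  0.5  0.2]
[-0.9 -0.4  4.  -2.1  4.9 -2.3]
```

Wrist, scene and rim-contact geometry agree: the lamp is tilted about 23° and slid about 11 mm to +x in the grip. The tip is therefore 47 mm ahead of and 66 mm below the TCP. The hole will provide the last 7° as the stem goes in. Bringing the tip to 8 mm above the mouth.

Request:
{"api": "carry_out", "payload": {
  "moves": [
    {"slide": [0.0082,-0.0014,0.0262],"spin": 0},
    {"slide": [0.0082,-0.0014,0.0262],"spin": 0},
    {"slide": [0.0082,-0.0014,0.0262],"spin": 0},
    {"slide": [0.0082,-0.0014,0.0262],"spin": 0},
    {"slide": [0.0082,-0.0014,0.0262],"spin": 0},
    {"slide": [0.0082,-0.0014,0.0262],"spin": 0},
    {"slide": [0,0,0],"spin": 0},
    {"slide": [0,0,0],"spin": 0},
    {"slide": [0,0,0],"spin": 0}
  ]
}}

```text
t: 11.12
eef_pos: [520.2, -189.3, 145.6]
tcp_rot: [3.141, -0.0, -0.101]
ft_force: [0.4, -0.1, -2.3]
opening: 0.276
grip_force: 30.0
```

```bash
python3 - <<'E'
from h import *
s=state();T=np.array(s["eef_pos"]);print(s["t"],T.round(1),np.round(s["tcp_rot"],4),np.round(s["ft_force"],1))
c=cam("wrist");c["T"]=T;np.save("w7.npy",c,allow_pickle=True)
im=np.zeros((400,800,3),np.uint8)
q=c["color"][90:230,264:384,::-1];im[:,:]=0;Q=cv2.resize(q,None,fx=2.85,fy=2.85,interpolation=2);im[:Q.shape[0],:Q.shape[1]]=Q
q=cam("scene")["color"][130:230,220:320,::-1];im[:,400:]=cv2.resize(q,None,fx=4,fy=4,interpolation=2)
cv2.imwrite("pics/c7.png",im)
for n,X in(("mouth",[570.6,-194.1,72]),):print(n,proj(c,X))
E
```

```text
11.1167 [ 520.2 -189.3  145.6] [ 3.1414e+00 -2.0000e-04 -1.0110e-01] [ 0.4 -0.1 -2.3]
mouth [323.55007856 149.31798345]
```

View pics/c7.png

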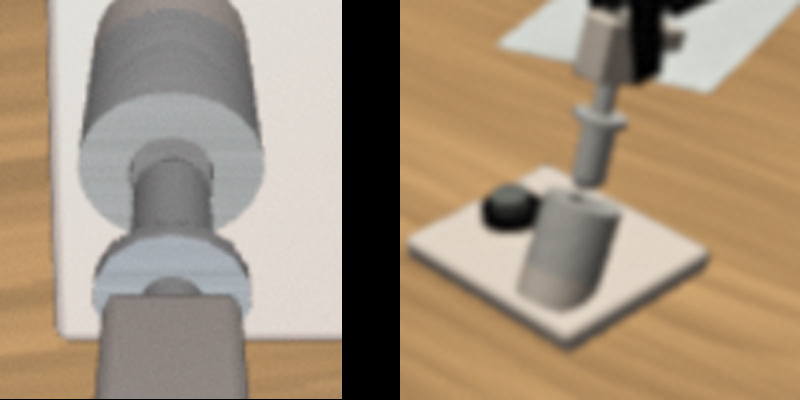

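The stem is centred on the hole: stem column 172.5 against mouth 172. The tip is just above the mouth, inside the D. Inserting along the socket axis and watching the force.

Request:
{"api": "carry_out", "payload": {
  "moves": [
    {"slide": [0.0045,0,0.008],"spin": 0},
    {"slide": [0.0045,0,0.008],"spin": 0},
    {"slide": [0.0045,0,0.008],"spin": 0},
    {"slide": [0.0045,0,0.008],"spin": 0},
    {"slide": [0,0,0],"spin": 0}
  ]
}}

```text
t: 11.63
eef_pos: [526.1, -189.6, 131.7]
tcp_rot: [-3.141, 0.004, -0.101]
ft_force: [-4.9, -0.5, -4.7]
opening: 0.269
grip_force: 30.0
```

Request:
{"api": "carry_out", "payload": {
  "moves": [
    {"slide": [0.0045,0,0.008],"spin": 0},
    {"slide": [0.0045,0,0.008],"spin": 0},
    {"slide": [0,0,0],"spin": 0}
  ]
}}

```text
t: 11.88
eef_pos: [529.4, -189.9, 124.7]
tcp_rot: [-3.14, 0.005, -0.101]
ft_force: [-3.4, -0.2, -6.5]
opening: 0.273
grip_force: 30.0
```

The contact is on the +x wall (force −x, −z), as expected from the missing tilt. Now I'll sweep the head toward −x so the mouth's −x rim adds the remaining tilt.

Request:
{"api": "carry_out", "payload": {
  "moves": [
    {"slide": [-0.006,0,0.0028],"spin": 0},
    {"slide": [-0.006,0,0.0028],"spin": 0},
    {"slide": [-0.006,0,0.0028],"spin": 0},
    {"slide": [-0.006,0,0.0028],"spin": 0},
    {"slide": [-0.006,0,0.0028],"spin": 0},
    {"slide": [0,0,0],"spin": 0},
    {"slide": [0,0,0],"spin": 0}
  ]
}}

```text
t: 12.47
eef_pos: [520.3, -189.5, 121.5]
tcp_rot: [3.141, -0.004, -0.101]
ft_force: [4.8, 0.7, 1.0]
opening: 0.274
grip_force: 30.0
```

```bash
python3 - <<'E'
from h import *
s=state();T=np.array(s["eef_pos"]);print(s["t"],T.round(1),np.round(s["tcp_rot"],4),np.round(s["ft_force"],1),np.round(s["moment"],2))
c=cam("wrist");c["T"]=T;np.save("w8.npy",c,allow_pickle=True)
print(c["color"][130:260,324].mean(1).astype(int).tolist())
d=np.load("w7.npy",allow_pickle=True).item()
print(d["color"][130:260,324].mean(1).astype(int).tolist())
E
```

```text
12.4667 [ 520.3 -189.5  121.5] [ 3.1406 -0.004  -0.1014] [4.8 0.7 1. ] [ 0.37 -1.25  0.  ]
[171, 173, 169, 170, 169, 169, 168, 166, 165, 165, 169, 166, 147, 139, 135, 136, 133, 135, 136, 135, 135, 136, 136, 135, 136, 137, 136, 136, 135, 135, 135, 125, 126, 128, 130, 135, 138, 152, 167, 170, 174, 170, 169, 170, 172, 173, 173, 173, 172, 171, 166, 164, 143, 137, 136, 135, 137, 136, 137, 125, 112, 108, 134, 139, 140, 141, 141, 139, 141, 140, 142, 141, 141, 141, 142, 141, 139, 139, 143, 143, 140, 142, 141, 142, 141, 142, 141, 142, 144, 143, 145, 143, 141, 143, 143, 144, 145, 143, 145, 145, 146, 143, 144, 143, 145, 143, 144, 144, 147, 144, 145, 146, 148, 145, 146, 145, 145, 145, 149, 156, 169, 185, 195, 206, 203, 195, 191, 184, 179, 180]
[171, 169, 168, 167, 168, 165, 168, 161, 149, 138, 137, 134, 138, 136, 131, 118, 116, 126, 128, 127, 125, 128, 129, 130, 127, 127, 129, 130, 129, 127, 128, 129, 126, 129, 129, 125, 129, 126, 122, 125, 128, 133, 153, 169, 176, 175, 172, 172, 172, 174, 172, 176, 178, 176, 171, 170, 162, 136, 127, 129, 129, 128, 126, 112, 119, 129, 133, 130, 133, 132, 132, 132, 129, 132, 132, 133, 134, 132, 136, 132, 137, 132, 132, 134, 134, 131, 134, 134, 132, 133, 134, 134, 136, 134, 135, 134, 134, 135, 136, 136, 135, 138, 137, 137, 136, 135, 136, 137, 137, 137, 140, 137, 138, 138, 137, 140, 138, 148, 161, 174, 187, 198, 203, 199, 193, 185, 186, 183, 182, 183]
```

```bash
cat > fit.py <<'E'
from h import *
from scipy.optimize import least_squares
def P(c,v,x,z):
    T=c["T"];yaw=-.1015;tx=np.array([np.cos(yaw),np.sin(yaw),0]);G=np.array(T)+[0,0,19]
    t=np.radians(v[2]);X=tx*np.cos(t)+[0,0,np.sin(t)];Z=-tx*np.sin(t)+np.array([0,0,np.cos(t)])
    return proj(c,G+tx*v[0]+np.array([0,0,v[1]])+X*x+Z*(z-49))
def edges(c):
    m=c["color"][:,320:329].mean((1,2));d=np.gradient(cv2.GaussianBlur(m[:,None],(1,3),0)[:,0])
    h=150+np.argmax(d[150:185]);
    n=h+14+np.argmin(np.convolve(m,[1/3]*3,'same')[h+14:h+36]);t=225+np.argmax(d[225:270])
    f=lambda i:i+(d[i+1]-d[i-1])/2/(2*d[i]-d[i-1]-d[i+1]+1e-9)
    return [f(h),float(n),f(t)]
ref=np.array([11.2,1.2,22.8]);F=[(18,6),(22,28),(22,70)]
def fit(c,c0):
    off=[P(c0,ref,*q)[1]-e for q,e in zip(F,edges(c0))]
    r=least_squares(lambda v:[P(c,v,*q)[1]-e-o for q,e,o in zip(F,edges(c),off)]+[(v[1]-ref[1])*.3],ref)
    v=r.x;t=np.radians(v[2]);bx=np.array([np.cos(-.1),np.sin(-.1)])
    G=np.array([(np.array(c["T"])[:2]-[570.6,-194.1])@bx,c["T"][2]+19-72])
    Z=np.array([-np.sin(t),np.cos(t)]);X=np.array([np.cos(t),np.sin(t)]);zs=np.array([-.5,.866]);xs=np.array([.866,.5])
    O=G+v[:2]-49*Z;tip=O-44*Z
    print("v",v.round(1),r.fun.round(2),"edges",np.round(edges(c),1),"origin along,across",(O@zs).round(1),(O@xs).round(1),"tip",(tip@zs).round(1),(tip@xs).round(1))
E
python3 - <<'E'
from fit import *
a=np.load("w7.npy",allow_pickle=True).item();b=np.load("w8.npy",allow_pickle=True).item()
fit(a,a);fit(b,a)
E
```

```text
v [11.2  1.2 22.8] [0. 0. 0. 0.] edges [172.1 193.  248.8] origin along,across 52.3 6.6 tip 8.6 1.1
v [12.6  1.4 26.8] [-0.11  0.16 -0.06  0.05] edges [167.2 190.  250.5] origin along,across 30.5 -0.7 tip -13.4 -3.1
```

Request:
{"api": "carry_out", "payload": {
  "moves": [
    {"slide": [-0.004,0,0.005],"spin": 0},
    {"slide": [-0.002,0,0.007],"spin": 0},
    {"slide": [0.001,0,0.008],"spin": 0},
    {"slide": [0.004,0,0.008],"spin": 0},
    {"slide": [0,0,0],"spin": 0},
    {"slide": [0,0,0],"spin": 0}
  ]
}}

```text
t: 13.02
eef_pos: [519.2, -189.4, 108.9]
tcp_rot: [3.141, -0.001, -0.101]
ft_force: [5.6, -1.3, -0.8]
opening: 0.271
grip_force: 30.0
```

```bash
cat > chk.py <<'E'
from fit import *
s=state();T=np.array(s["eef_pos"]);print(s["t"],T.round(1),np.round(s["tcp_rot"],4),np.round(s["ft_force"],1),np.round(s["moment"],2))
c=cam("wrist");c["T"]=T;np.save("wl.npy",c,allow_pickle=True);fit(c,np.load("w7.npy",allow_pickle=True).item())
E
python3 chk.py
```

```text
13.0167 [ 519.2 -189.4  108.9] [ 3.1413e+00 -1.0000e-03 -1.0140e-01] [ 5.6 -1.3 -0.8] [-0.22 -1.59  0.01]
v [13.8  1.2 31.2] [ 0.   -0.01  0.   -0.  ] edges [162.2 188.  253.4] origin along,across 19.4 -3.2 tip -24.6 -2.3
```

Tilt is 31° and depth 25 mm with low force. Pushing on along the axis.

Request:
{"api": "carry_out", "payload": {
  "moves": [
    {"slide": [0.006,0,0.008],"spin": 0},
    {"slide": [0.005,0,0.0085],"spin": 0},
    {"slide": [0.005,0,0.0085],"spin": 0},
    {"slide": [0,0,0],"spin": 0}
  ]
}}

```text
t: 13.4
eef_pos: [525.5, -189.9, 98.5]
tcp_rot: [3.142, -0.0, -0.101]
ft_force: [6.4, -0.2, -2.4]
opening: 0.272
grip_force: 30.0
```

Request:
{"api": "carry_out", "payload": {
  "moves": [
    {"slide": [0.005,0,0.0085],"spin": 0},
    {"slide": [0.005,0,0.0085],"spin": 0},
    {"slide": [0,0,0],"spin": 0},
    {"slide": [0,0,0],"spin": 0}
  ]
}}

```text
t: 13.73
eef_pos: [529.5, -190.3, 91.9]
tcp_rot: [3.141, -0.001, -0.101]
ft_force: [8.0, -1.4, -1.5]
opening: 0.273
grip_force: 30.0
```

```bash
python3 chk.py
```

```text
13.7333 [ 529.5 -190.3   91.9] [ 3.1414e+00 -7.0000e-04 -1.0120e-01] [ 8.  -1.4 -1.5] [-0.15 -1.56  0.01]
v [13.8  1.2 31.2] [ 0.01 -0.02  0.01 -0.01] edges [162.2 188.  253.3] origin along,across -0.5 -2.7 tip -44.5 -1.8
```

Request:
{"api": "carry_out", "payload": {
  "moves": [
    {"slide": [0.0025,0,0.0043],"spin": 0},
    {"slide": [0.0025,0,0.0043],"spin": 0},
    {"slide": [0,0,0],"spin": 0},
    {"slide": [0,0,0],"spin": 0}
  ]
}}

```text
t: 14.12
eef_pos: [530.2, -190.3, 89.9]
tcp_rot: [3.141, 0.001, -0.101]
ft_force: [-4.7, 0.1, 18.7]
opening: 0.273
grip_force: 30.0
```

Request:
{"api": "carry_out", "payload": {
  "moves": [
    {"slide": [0.0025,0,0.0043],"spin": 0},
    {"slide": [0.0025,0,0.0043],"spin": 0},
    {"slide": [0,0,0],"spin": 0},
    {"slide": [0,0,0],"spin": 0}
  ]
}}

```text
t: 14.45
eef_pos: [531.7, -190.5, 87.3]
tcp_rot: [3.141, 0.002, -0.101]
ft_force: [-10.4, 2.3, 31.3]
opening: 0.273
grip_force: 30.0
```

```bash
python3 chk.py
```

```text
14.45 [ 531.7 -190.5   87.3] [ 3.1414e+00  1.9000e-03 -1.0080e-01] [-10.4   2.3  31.3] [0.21 1.52 0.03]
v [10.3  0.8 33.4] [ 0.2  -0.31  0.12 -0.13] edges [166.7 195.  262.9] origin along,across -4.1 -4.5 tip -48.0 -1.9
```

Resistance rose to about 33 N along the axis at the expected home depth, so the collar is on the rim. Relaxing slightly, then opening.

Request:
{"api": "carry_out", "payload": {
  "moves": [
    {"slide": [-0.0025,0,-0.0043],"spin": 0},
    {"slide": [0,0,0],"spin": 0}
  ]
}}

```text
t: 14.67
eef_pos: [531.5, -190.4, 87.5]
tcp_rot: [-3.142, 0.001, -0.101]
ft_force: [0.3, -0.3, 7.7]
opening: 0.27
grip_force: 30.0
```

Request:
{"api": "carry_out", "payload": {
  "moves": [
    {"slide": [0,0,0],"spin": 0},
    {"slide": [0,0,0],"spin": 0},
    {"slide": [0,0,0],"spin": 0},
    {"slide": [0,0,0],"spin": 0},
    {"slide": [0,0,0],"spin": 0},
    {"slide": [0,0,0],"spin": 0},
    {"slide": [0,0,0],"spin": 0},
    {"slide": [0,0,0],"spin": 0}
  ],
  "hand": 0
}}

```text
t: 15.33
eef_pos: [531.8, -190.4, 87.4]
tcp_rot: [3.142, 0.0, -0.101]
ft_force: [0.2, 0.0, 0.2]
opening: 0.774
grip_force: 0.0
```

Request:
{"api": "carry_out", "payload": {
  "moves": [
    {"slide": [0,0,-0.04],"spin": 0},
    {"slide": [0,0,-0.08],"spin": 0},
    {"slide": [0,0,-0.08],"spin": 0},
    {"slide": [0,0,-0.08],"spin": 0},
    {"slide": [0,0,-0.08],"spin": 0},
    {"slide": [0,0,0],"spin": 0},
    {"slide": [0,0,0],"spin": 0}
  ]
}}

```text
t: 15.92
eef_pos: [532.2, -190.6, 233.0]
tcp_rot: [3.14, -0.003, -0.101]
ft_force: [-0.5, 0.4, -0.4]
opening: 0.999
grip_force: 0.0
```

```bash
python3 - <<'E'
from h import *
s=state();T=np.array(s["eef_pos"]);print(s["t"],T.round(1),np.round(s["tcp_rot"],4),s["opening"])
bx=np.array([np.cos(-.1),np.sin(-.1),0]);by=np.array([-bx[1],bx[0],0]);O=np.array([570.6,-194.1,72]);zs=-.5*bx+[0,0,.866];xs=.866*bx+[0,0,.5]
w=cam("wrist");sc=cam("scene");np.save("w9.npy",w,allow_pickle=True)
for c,n in((w,"w"),(sc,"s")):
  for d in(0,3):
    o=O+d*zs;print(n,d,{k:proj(c,o+v).round(1).tolist() for k,v in(("collar+x",18*xs+6*zs),("head+x28",22*xs+28*zs),("head+x70",22*xs+70*zs),("head-x70",-22*xs+70*zs),("collar c",3*zs),("hood",-49*xs+59*zs),("rim+x",26*xs-d*zs))})
m=w["color"].mean(2)
a=proj(w,O).astype(int);im=np.zeros((600,800,3),np.uint8)
q=w["color"][max(a[1]-60,0):a[1]+90,a[0]-60:a[0]+60,::-1];print(a);q=cv2.resize(q,None,fx=3.2,fy=3.2,interpolation=2);im[:q.shape[0],:q.shape[1]]=q
p=proj(sc,O).astype(int);print(p);q=cv2.resize(sc["color"][p[1]-50:p[1]+50,p[0]-50:p[0]+50,::-1],None,fx=4,fy=4,interpolation=2);im[:400,400:]=q
cv2.imwrite("pics/c9.png",im)
r=w["color"]
col=int(round(proj(w,O+18*xs+6*zs)[0]));print(col,r[100:260,col].mean(1).astype(int).tolist())
E
```

```text
15.9167 [ 532.2 -190.6  233. ] [ 3.1403 -0.0032 -0.1011] 0.998756961151083
w 0 {'collar+x': [323.3, 139.4], 'head+x28': [323.3, 149.4], 'head+x70': [323.4, 179.4], 'head-x70': [323.4, 212.7], 'collar c': [323.3, 151.3], 'hood': [323.4, 221.4], 'rim+x': [323.3, 129.6]}
w 3 {'collar+x': [323.3, 141.1], 'head+x28': [323.3, 151.3], 'head+x70': [323.4, 181.8], 'head-x70': [323.4, 215.1], 'collar c': [323.3, 153.1], 'hood': [323.4, 223.6], 'rim+x': [323.3, 129.6]}
s 0 {'collar+x': [261.5, 177.2], 'head+x28': [263.0, 169.0], 'head+x70': [267.9, 153.3], 'head-x70': [279.6, 155.2], 'collar c': [266.1, 178.8], 'hood': [285.1, 160.2], 'rim+x': [258.6, 179.2]}
s 3 {'collar+x': [261.9, 176.1], 'head+x28': [263.3, 167.9], 'head+x70': [268.2, 152.2], 'head-x70': [279.9, 154.1], 'collar c': [266.4, 177.7], 'hood': [285.5, 159.2], 'rim+x': [258.6, 179.2]}
[323 149]
[265 179]
323 [149, 151, 150, 149, 148, 149, 145, 142, 136, 135, 134, 137, 135, 139, 138, 139, 139, 135, 137, 136, 137, 137, 134, 138, 139, 141, 141, 141, 140, 140, 157, 171, 171, 173, 173, 172, 170, 158, 147, 148, 156, 170, 172, 171, 170, 173, 171, 169, 162, 151, 149, 148, 142, 135, 145, 153, 153, 152, 152, 154, 155, 155, 155, 154, 153, 154, 155, 153, 156, 153, 155, 152, 157, 154, 157, 156, 157, 156, 153, 157, 162, 176, 201, 213, 208, 194, 186, 185, 186, 181, 163, 114, 92, 97, 99, 128, 165, 181, 185, 184, 183, 184, 185, 184, 183, 183, 180, 180, 182, 184, 179, 181, 172, 141, 172, 183, 186, 184, 185, 183, 184, 183, 181, 183, 181, 178, 159, 140, 134, 133, 133, 136, 138, 135, 135, 133, 135, 133, 136, 137, 137, 136, 136, 139, 140, 141, 141, 142, 141, 136, 135, 135, 136, 130, 130, 132, 131, 135, 134, 136]
```

```bash
python3 - <<'E'
from h import *
w=np.load("w9.npy",allow_pickle=True).item()
b0=np.array([np.cos(-.1),np.sin(-.1),0]);O=np.array([570.6,-194.1,72])
for off in(0,):
 for th in(28,30,32):
  t=np.radians(th);X=b0*np.cos(t)+[0,0,np.sin(t)];Z=-b0*np.sin(t)+np.array([0,0,np.cos(t)])
  for d in(0,1.5,3,6):
   o=O+d*(-.5*b0+np.array([0,0,.866]));f=lambda x,z:proj(w,o+x*X+z*Z)[1].round(1)
   print(th,d,"low",f(18,0),"top",f(18,6),"neck",f(7,6),"h28",f(22,28),"h70",f(22,70),"seam -x70",f(-22,70),"hoodend",f(-49,67))
print("meas low 137.4 top 140.6 neck 148.7 h28 153.3 h70 181.3 seam 213? hoodend 226; rim+x 129.8 vs 129.6")
E
```

```text
28 0 low 135.6 top 138.8 neck 147.5 h28 148.1 h70 176.7 seam -x70 211.6 hoodend 227.3
28 1.5 low 136.5 top 139.7 neck 148.4 h28 149.1 h70 177.9 seam -x70 212.8 hoodend 228.4
28 3 low 137.3 top 140.6 neck 149.3 h28 150.0 h70 179.1 seam -x70 214.0 hoodend 229.6
28 6 low 139.0 top 142.3 neck 151.1 h28 152.0 h70 181.5 seam -x70 216.4 hoodend 231.9
30 0 low 136.0 top 139.4 neck 147.8 h28 149.4 h70 179.4 seam -x70 212.7 hoodend 227.4
30 1.5 low 136.8 top 140.2 neck 148.7 h28 150.4 h70 180.6 seam -x70 213.9 hoodend 228.5
30 3 low 137.7 top 141.1 neck 149.6 h28 151.3 h70 181.8 seam -x70 215.1 hoodend 229.7
30 6 low 139.4 top 142.8 neck 151.4 h28 153.3 h70 184.3 seam -x70 217.5 hoodend 232.0
32 0 low 136.3 top 139.9 neck 148.1 h28 150.7 h70 182.0 seam -x70 213.7 hoodend 227.4
32 1.5 low 137.2 top 140.7 neck 149.0 h28 151.7 h70 183.3 seam -x70 214.9 hoodend 228.6
32 3 low 138.0 top 141.6 neck 149.9 h28 152.6 h70 184.5 seam -x70 216.0 hoodend 229.7
32 6 low 139.7 top 143.4 neck 151.7 h28 154.6 h70 186.9 seam -x70 218.5 hoodend 232.0
meas low 137.4 top 140.6 neck 148.7 h28 153.3 h70 181.3 seam 213? hoodend 226; rim+x 129.8 vs 129.6
```

All edge rows agree with home, allowing for the stem lying against the −x side within its play. Now the switch: I'll shut the fingers and turn so that the narrow side of the body and the camera stay clear of the lamp.

Request:
{"api": "carry_out", "payload": {
  "moves": [
    {"slide": [0,0,0],"spin": 0.222},
    {"slide": [0,0,0],"spin": 0.222},
    {"slide": [0,0,0],"spin": 0.222},
    {"slide": [0,0,0],"spin": 0.222},
    {"slide": [0,0,0],"spin": 0.222},
    {"slide": [0,0,0],"spin": 0.222},
    {"slide": [0,0,0],"spin": 0.222},
    {"slide": [0,0,0],"spin": 0.222},
    {"slide": [0,0,0],"spin": 0.222},
    {"slide": [0,0,0],"spin": 0.222},
    {"slide": [0,0,0],"spin": 0.222},
    {"slide": [0,0,0],"spin": 0.222}
  ],
  "hand": 1
}}

```text
t: 17.02
eef_pos: [531.4, -190.3, 229.7]
tcp_rot: [3.139, 0.001, -1.502]
ft_force: [-0.2, 0.1, -0.5]
opening: 0.214
grip_force: 0.0
```

Request:
{"api": "carry_out", "payload": {
  "moves": [
    {"slide": [0.0575,-0.0112,0],"spin": 0},
    {"slide": [0.0575,-0.0112,0],"spin": 0},
    {"slide": [0.0575,-0.0112,0],"spin": 0},
    {"slide": [0.0575,-0.0112,0],"spin": 0},
    {"slide": [0,0,0],"spin": 0},
    {"slide": [0,0,0],"spin": 0},
    {"slide": [0,0,0],"spin": 0}
  ]
}}

```text
t: 17.6
eef_pos: [556.1, -280.2, 230.1]
tcp_rot: [3.14, 0.002, -1.496]
ft_force: [0.1, -0.0, -0.3]
opening: 0.004
grip_force: 0.0
```

```bash
python3 - <<'E'
from h import *
s=state();T=np.array(s["eef_pos"]);print(s["t"],T.round(1),np.round(s["tcp_rot"],4),s["opening"],np.round(s["joints"],2))
c=cam("wrist");m=c["color"].astype(int).mean(2);p=proj(c,[557,-281,39]);print(p)
x,y=p.astype(int);r=np.zeros(m.shape,np.uint8);r[y-32:y+32,x-32:x+32]=1
t=((m>115)&(m<185)&(r>0)).astype(np.uint8);k=cv2.connectedComponents(t)[1];print(m[y-30:y+31:3,x].astype(int),m[y,x-30:x+31:3].astype(int))
t=(k==k[y,x]).astype(np.uint8);e=cv2.fitEllipse(max(cv2.findContours(t,0,1)[0],key=len));print(e,onz(c,e[0],39))
E
```

```text
17.6 [ 556.1 -280.2  230.1] [ 3.1397e+00  1.5000e-03 -1.4962e+00] 0.003869762724098734 [-0.57  0.47  1.54  0.    1.13  2.49]
[323.50224476 175.99087978]
[220 223 220 216  41  54  50 122 139 136 132 131 123 121  58 105 216 219
 217 217 216] [218 221 219 219 219  46  41 114 131 132 132 132 134 130  85  43  94 219
 220 218 219]
((324.0934753417969, 175.27088928222656), (18.55825424194336, 19.129953384399414), 94.13138580322266) [ 556.36334092 -281.93222182   39.        ]
```

Request:
{"api": "carry_out", "payload": {
  "moves": [
    {"slide": [0.003,0,0.09],"spin": 0},
    {"slide": [0,0,0.09],"spin": 0},
    {"slide": [0,0,0.09],"spin": 0},
    {"slide": [0,0,0.09],"spin": 0},
    {"slide": [0,0,0.08],"spin": 0},
    {"slide": [0,0,0],"spin": 0},
    {"slide": [0,0,0],"spin": 0}
  ]
}}

```text
t: 18.23
eef_pos: [556.3, -281.0, 54.9]
tcp_rot: [3.139, 0.002, -1.495]
ft_force: [0.1, -0.5, 1.1]
opening: 0.004
grip_force: 0.0
```

Request:
{"api": "carry_out", "payload": {
  "moves": [
    {"slide": [0,0,0.01],"spin": 0},
    {"slide": [0,0,0.01],"spin": 0},
    {"slide": [0,0,0],"spin": 0}
  ]
}}

```text
t: 18.48
eef_pos: [557.1, -282.2, 48.7]
tcp_rot: [-3.14, -0.001, -1.496]
ft_force: [0.9, -1.4, -0.8]
opening: 0.007
grip_force: 0.0
```

Request:
{"api": "carry_out", "payload": {
  "moves": [
    {"slide": [0,0,0.006],"spin": 0},
    {"slide": [0,0,0],"spin": 0},
    {"slide": [0,0,0],"spin": 0}
  ]
}}

```text
t: 18.73
eef_pos: [556.8, -282.2, 45.5]
tcp_rot: [-3.141, -0.0, -1.496]
ft_force: [-0.1, -0.3, 1.2]
opening: 0.005
grip_force: 0.0
```

Request:
{"api": "carry_out", "payload": {
  "moves": [
    {"slide": [0,0,0.005],"spin": 0},
    {"slide": [0,0,0],"spin": 0},
    {"slide": [0,0,0],"spin": 0}
  ]
}}

```text
t: 18.98
eef_pos: [556.6, -282.1, 43.0]
tcp_rot: [3.141, 0.0, -1.496]
ft_force: [0.9, 1.1, -0.2]
opening: 0.007
grip_force: 0.0
```

Request:
{"api": "carry_out", "payload": {
  "moves": [
    {"slide": [0,0,0.005],"spin": 0},
    {"slide": [0,0,0],"spin": 0},
    {"slide": [0,0,0],"spin": 0}
  ]
}}

```text
t: 19.23
eef_pos: [556.6, -282.0, 40.9]
tcp_rot: [3.141, 0.0, -1.496]
ft_force: [-0.3, -0.0, 0.8]
opening: 0.003
grip_force: 0.0
```

Request:
{"api": "carry_out", "payload": {
  "moves": [
    {"slide": [0,0,0.005],"spin": 0},
    {"slide": [0,0,0],"spin": 0},
    {"slide": [0,0,0],"spin": 0}
  ]
}}

```text
t: 19.48
eef_pos: [556.8, -282.1, 39.1]
tcp_rot: [-3.141, -0.0, -1.496]
ft_force: [0.3, 0.0, 1.2]
opening: 0.004
grip_force: 0.8
```

Request:
{"api": "carry_out", "payload": {
  "moves": [
    {"slide": [0,0,0.005],"spin": 0},
    {"slide": [0,0,0],"spin": 0},
    {"slide": [0,0,0],"spin": 0}
  ]
}}

```text
t: 19.73
eef_pos: [556.8, -282.1, 37.1]
tcp_rot: [-3.141, -0.0, -1.496]
ft_force: [0.9, 0.2, 3.3]
opening: 0.003
grip_force: 1.2
```

Contact is at about 39 mm, as measured. Continuing down through the travel.

Request:
{"api": "carry_out", "payload": {
  "moves": [
    {"slide": [0,0,0.005],"spin": 0},
    {"slide": [0,0,0.005],"spin": 0},
    {"slide": [0,0,0],"spin": 0},
    {"slide": [0,0,0],"spin": 0}
  ]
}}

```text
t: 20.07
eef_pos: [556.9, -282.2, 34.1]
tcp_rot: [-3.141, -0.001, -1.496]
ft_force: [-2.6, 2.1, 14.8]
opening: 0.007
grip_force: 7.2
```

Request:
{"api": "carry_out", "payload": {
  "moves": [
    {"slide": [0,0,0.005],"spin": 0},
    {"slide": [0,0,0],"spin": 0},
    {"slide": [0,0,0],"spin": 0}
  ]
}}

```text
t: 20.32
eef_pos: [556.9, -282.2, 33.7]
tcp_rot: [-3.14, -0.001, -1.496]
ft_force: [-8.0, 4.2, 31.3]
opening: 0.003
grip_force: 15.7
```

Hard stop at 33.8 mm, about 6 mm of travel, with force well past 4 N, so it is fully down. Lifting clear and checking the scene.

Request:
{"api": "carry_out", "payload": {
  "moves": [
    {"slide": [0,0,-0.02],"spin": 0},
    {"slide": [0,0,-0.06],"spin": 0},
    {"slide": [0,0,-0.1],"spin": 0},
    {"slide": [0,0,-0.1],"spin": 0},
    {"slide": [0,0,-0.1],"spin": 0},
    {"slide": [0,0,-0.1],"spin": 0},
    {"slide": [0,0,0],"spin": 0},
    {"slide": [0,0,0],"spin": 0},
    {"slide": [0,0,0],"spin": 0}
  ]
}}

```text
t: 21.07
eef_pos: [556.3, -281.8, 222.1]
tcp_rot: [3.141, 0.001, -1.496]
ft_force: [0.2, 0.5, 0.0]
opening: -0.0
grip_force: 0.0
```

```bash
python3 - <<'E'
from h import *
s=state();T=np.array(s["eef_pos"]);print(s["t"],T.round(1),np.round(s["ft_force"],1))
# unmoved things: difference with first scene picture
c=cam("scene");a=cv2.imread("pics/scene0.png").astype(int);b=c["color"][:,:,::-1].astype(int);d=np.abs(a-b).max(2)
for n,x,y in(("dish",276,257),("polish",360,188),("buffer",339,300)):print(n,d[y-15:y+15,x-18:x+18].mean().round(1),(d[y-15:y+15,x-18:x+18]>40).sum())
# lamp axis check in scene view: white head region centroid near expected
bx=np.array([np.cos(-.1),np.sin(-.1),0]);O=np.array([570.6,-194.1,72]);zs=-.5*bx+[0,0,.866];xs=.866*bx+[0,0,.5];by=np.array([.1,.995,0])
for n,v in(("collar c",3*zs),("collar -18y",-18*by+3*zs),("collar +18y",18*by+3*zs),("head c",49*zs),("rim -26y",-26*by),("rim+26y",26*by)):print(n,proj(c,O+v).round(1))
p=proj(c,O).astype(int)
for r in range(-36,14,2):print(p[1]+r,c["color"][p[1]+r,p[0]-18:p[0]+26:2].mean(1).astype(int).tolist())
E
```

```text
21.0667 [ 556.3 -281.8  222.1] [0.2 0.5 0. ]
dish 5.9 0
polish 5.3 0
buffer 5.7 0
collar c [266.1 178.8]
collar -18y [261.5 176.3]
collar +18y [270.7 181.2]
head c [271.4 162. ]
rim -26y [259.1 176.3]
rim+26y [272.5 183.4]
143 [142, 150, 155, 169, 181, 190, 195, 196, 197, 200, 199, 199, 200, 203, 204, 204, 202, 202, 204, 206, 205, 206]
145 [132, 132, 134, 135, 137, 142, 147, 152, 168, 180, 192, 198, 201, 204, 205, 206, 204, 204, 205, 206, 205, 205]
147 [143, 139, 134, 131, 133, 134, 135, 134, 130, 131, 141, 151, 168, 180, 190, 200, 203, 203, 205, 206, 206, 208]
149 [140, 141, 141, 140, 136, 133, 130, 131, 134, 134, 135, 129, 129, 130, 140, 149, 162, 175, 187, 199, 206, 208]
151 [135, 137, 138, 138, 140, 141, 138, 132, 129, 129, 141, 134, 126, 130, 128, 129, 129, 133, 138, 147, 157, 171]
153 [138, 135, 135, 134, 135, 137, 139, 140, 138, 142, 169, 167, 136, 125, 136, 141, 132, 128, 130, 130, 132, 132]
155 [136, 138, 137, 137, 135, 134, 134, 137, 138, 149, 159, 164, 168, 134, 131, 157, 152, 141, 136, 131, 128, 130]
157 [133, 134, 135, 137, 138, 136, 134, 133, 136, 154, 156, 157, 137, 83
[... 1217 characters left out ...]
, 141, 136, 137, 137, 137, 135, 135, 134]
181 [60, 51, 32, 23, 91, 134, 140, 144, 146, 136, 125, 109, 99, 150, 172, 155, 138, 134, 133, 135, 136, 136]
183 [30, 26, 20, 32, 111, 137, 138, 137, 132, 126, 119, 121, 123, 135, 172, 200, 180, 150, 137, 132, 133, 134]
185 [9, 10, 8, 56, 123, 136, 137, 134, 129, 117, 103, 92, 74, 74, 174, 207, 204, 198, 176, 152, 137, 133]
187 [55, 68, 97, 114, 128, 135, 134, 130, 125, 113, 101, 85, 67, 95, 195, 205, 205, 205, 204, 198, 175, 149]
189 [193, 195, 195, 147, 134, 134, 133, 130, 123, 111, 96, 79, 64, 129, 203, 205, 204, 203, 204, 205, 205, 194]
191 [206, 207, 187, 132, 137, 138, 134, 128, 117, 103, 92, 74, 70, 168, 206, 204, 205, 205, 205, 204, 204, 206]
```

```bash
python3 -c "from cell import *;print(job_done())"
```

```text
the job is handed in; nothing more can be done
None
```

I handed the job in at about 21 s: the lamp is in the leaning socket, seated as far as edge measurements and a 33 N push-in stop can show; the switch was pressed about 6 mm to its hard stop and released, though I didn't measure its return; and the dish, bottle and buffer look unmoved.

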